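Shut the tea-light tray and hold its label holder pressed home behind the lip

TASK

Slide the cover of the wooden tray fully shut over the compartment with the tea lights, which bares the slot behind the tray's front lip. Then take the standing label holder, put its foot down into that slot behind the lip, press it fully home against the spring, and finish while still gripping it and holding it pressed home; leave the mug, bowl and spice jar where they are.

Things in the scene. Friction and masses are not known exactly. Their poses are not given: they have to be found in the camera images.
- tray: Fixed low wooden tray, 130 (x) x 300 (y) x 60 mm high. Origin: centre of its underside; y its long axis, -x its front. Tea-light compartment at y -142 to -20 mm, solid deck (top z = 46 mm) at y -20 to 150 mm. Lips 5 mm thick along front and back edges, tops at z = 60 mm, guide the cover. The label slot is a pocket in the deck just behind the front lip.
- cover (a joint): Sliding cover, 116 x 118 x 6 mm, upper face 53.5 mm above the worktop: its position along the tray's +y, in m. 0 = fully shut over the compartment (against an end stop), up to 0.12 = open. Starts 0.08 to 0.115 open, lying over the deck and part of the slot. It slides with about 1.5 N of friction and stays where it is left.
- cover_grip (a point): Point on the cover's upright grip ridge: its centre, 16 mm above the cover's upper face (69.5 mm above the worktop). The ridge is 60 mm long along the tray's x, 12 mm thick along the tray's y; its top is 84.5 mm above the worktop. With the cover shut it lies at x = 0, y = -85 mm in the tray's frame.
- slot (a point): Centre of the mouth of the label slot, at deck height (46 mm above the worktop); axes as the tray's. The slot is 19 mm wide (x) and 65 mm long (y), with 3 mm chamfers at the mouth; the lip on its front side is 14 mm higher than the mouth. At its bottom lies the spring bed, 18 mm below the mouth when up and 24 mm when fully pressed.
- spring_bed (a joint): Sprung bottom of the slot: how far it is pressed down, in m; 0 = up, 0.006 = fully down on its stop. It pushes up with 3 N at the start and 6 N at the stop, so it lifts the label holder again when this is let go.
- holder_mid (a point): Centre of the loose label holder, 44 mm above its underside; it stands upright on the worktop, 88 mm high, 60 mm wide (its y). Foot 16 mm thick (its x) and 26 mm high; flat frame above it 10 mm thick with a blank card on both faces. 63 to 126 g. Both ways round are right. Fully home, this point is 20 mm above the slot point.
- mug: Loose mug, a bystander, 82 mm across and 97 mm high; origin at its underside. Leave it.
- bowl: Loose small bowl, a bystander, 115 mm across and 52 mm high; origin at its underside. Leave it.
- spice_pot: Loose spice jar, a bystander, 45 mm across and 106 mm high; origin at its underside. Leave it.

How it is judged:
On the way, in this order (a step that is already met when the one before it is completed fails the run):
1. the cover is fully shut (value of joint cover below 0.004 m), for 0.2 s.
2. the label holder is in the slot and pressed home (value of joint spring_bed above 0.0045 m and horizontal distance between holder_mid and slot below 0.007 m), for 0.2 s.
At the end, for the whole second after the job is handed in: Through the last second: cover within 4 mm of shut; holder upright (0.15 rad) and in line with the slot (7 mm, 0.17 rad), at rest, fingers on it (over 2 N), spring bed at least 4.5 mm down (over 3 N), holder centre at most 22.5 mm above the slot's mouth (all of step 2 and value of joint cover below 0.004 m and z of holder_mid in the frame of slot below 0.0225 m and angle between the y axis of holder_mid and the y axis of slot, either way round below 0.17 rad and angle between holder_mid's own z axis and vertical below 0.15 rad and contact force between spring_bed and holder above 3 N and contact force between the fingers and holder above 2 N and linear speed of holder below 0.03 m/s); the arm keeps its last pose, push and grip.
It fails at once if the mug is moved by over 30 mm (distance of mug from where it was at the start of the episode above 0.03 m).
It fails at once if the bowl is moved by over 30 mm (distance of bowl from where it was at the start of the episode above 0.03 m).
It fails at once if the spice jar is moved by over 30 mm (distance of spice_pot from where it was at the start of the episode above 0.03 m).
It also fails if it takes over 54 s, if anything falls off the work surface, if the arm or the gripper's body presses on something with over 40 N, if the wrist force passes 120 N, or if a joint passes its speed limit or range.

ROBOT

A 7-joint arm with a two-finger parallel gripper is mounted at the origin on the work surface; the furniture and walls round the work are solid. World frame = base frame: x ahead of the robot, y to its left, z up, the work surface at z = 0. Lengths are in m, angles in rad, forces in N, time in s.
With the tool pointing down it reaches from about 0.425 to 0.875 m from the base axis. Payload 8.4 kg.
Tool frame: the origin (TCP) lies midway between the tips of the shut fingers; the grasp point (between the pads) lies 19 mm behind it; z points along the fingers, y is the line along which they close (so a half turn about z gives the same grasp; the last joint's range is limited). The gripper opens to 87 mm and grips with 3 to 60 N. Pads are 19 mm wide; open, the fingers measure 117 mm over their backs; the gripper's body (75 mm by 190 mm) begins 51 mm behind the grasp point.
Start: joints at [1.148, 0.333, 0.04, 1.465, -0.013, 1.343, -0.059], TCP at [0.207, -0.616, 0.185] pointing down, gripper open.
Joint ranges: [-2.58, 2.58], [-0.38, 2.09], [-1.3, 1.39], [0.25, 2.4], [-1.5, 4.64], [0.08, 2.09], [-2.65, 2.65]. Speed limits (rad/s): [2.22, 2.22, 2.79, 2.79, 3.14, 3.14, 3.14].

INTERFACE

Orientations are given as [roll, pitch, yaw] about the fixed x, y, z axes, in that order (R = Rz(yaw) Ry(pitch) Rx(roll)).
In Python, from bench import ctrl gives the robot as it stands.
- The arm moves only by the shell command python3 -m inch 'ROWS' [FORCE]. ROWS is JSON, one flat list of numbers, 7 for each row, row after row: the shift along the world's x, y, z as a fraction of full scale, then the turn, a rotation vector about the world's x, y, z as a fraction of full scale, then the closure, from -1 (fully open) to 1 (shut). A call has 1 to 20 rows; each row is the pose to reach, as a shift and turn from the pose commanded when the call began; what a row does not reach only later rows make up. Full scale, the value 1, is 1000 mm for a shift and 45 degrees for a turn. A row lasts 1/12 s, in which the tool goes at most 41.7 mm and 7.16 degrees, less where a joint would pass 70% of its speed; a pose out of reach is approached as far as the arm can. A call with a number of a shift or a turn outside -1 to 1 is refused whole. A call with a gripper value outside its range is refused whole. The fingers move at their own pace and stop on an object; FORCE is the grip in N (left out, the last holds). Time passes only in rows, so rows that repeat a pose let the fingers close. It gives the time, the measured TCP pose, the force, the opening and the grip force at its end, in the units of the state.
- ctrl.observe(): the state, without advancing time (a new reading comes with each control period).
- ctrl.capture(name): name is "scene" or "top" or "wrist"; returns the picture (384x512x3 uint8, red, green, blue); there is no depth.
- ctrl.get_calibration(name): a dict with "fx", "fy", "cx", "cy" (pixels), "rvec" (rotation vector, rad) and "tvec" (3), from world to camera coordinates, as OpenCV has them; the wrist camera has in their place "mount" (4x4, takes a point from camera to tool coordinates, whose origin is the TCP and whose axes are the flange's). Camera axes: x right, y down, z forward; pixel columns grow to the right and rows downward; lengths in m; the calibration is good to about 2 mm. A picture is of the moment at which its call begins: read the wrist's pose just before it. get_calibration takes no time and is no camera call.
- ctrl.sign_off(): hands the job in; it is judged then, once.
Trained networks look in the newest picture that a camera, given by its name, has taken for a name from the list of things; names that differ only in an ending like _2 or _b are one class to them, and where a whole thing is asked for, a point or a joint stands for the part that bears it (a point fixed in the world has none). Each returns a list of dicts, best first, with "conf" (0 to 1); they miss things now and then, are a little off and sometimes report something else, mostly with a low value. They report only what shows in the picture. A call takes as long as a camera call.
- ctrl.look_for(target, camera): "xy" ([column, row] in pixels, amid what is visible of it).
- ctrl.landmark_of(target, camera): "xy" ([column, row] in pixels: a listed point, or the origin of a listed thing).
The state is a dict: "clock": time; "joint_pos": joint angles; "qvel": joint speeds; "joint_torque": joint torques, N m; "tool_pos": TCP position; "tcp_rot": TCP orientation; "force": force on the tool from outside, world axes, zero at the start; "torque": the same for the moment, N m; "grip_width": finger opening in m; "gripper_force": force on a finger pad.
Only numpy, scipy, OpenCV 4.12 (cv2) and the standard library are available. Lean on these libraries where they do the work, as an engineer would, in place of code of your own. Each camera call takes 0.05 s, during which the arm holds its last target. There are 200 camera calls.

## Working session

There is one attempt and no reset: what is moved stays moved. The work goes in short steps, Python scripts to look and compute and a shell command to move; the robot and the scene stay as the last step left them, time stands still between calls to the robot, and variables do not carry over. Pictures are saved under pics/ and viewed, at most 10 in all, crops included, and the job is handed in when it is done.

```bash
ls; mkdir -p pics
cat > h.py <<'E'
import numpy as np, cv2
from bench import ctrl
from scipy.spatial.transform import Rotation as R
def cam(name):
    c=ctrl.get_calibration(name); K=np.array([[c['fx'],0,c['cx']],[0,c['fy'],c['cy']],[0,0,1.]])
    if 'mount' in c:
        s=ctrl.observe(); T=np.eye(4); T[:3,:3]=R.from_euler('xyz',s['tcp_rot']).as_matrix(); T[:3,3]=s['tool_pos']
        W=np.linalg.inv(T@np.array(c['mount'])); return K,W[:3,:3],W[:3,3]
    return K,cv2.Rodrigues(np.array(c['rvec'],float))[0],np.array(c['tvec'],float)
def ray(C,uv):
    K,Rm,t=C; d=Rm.T@np.linalg.inv(K)@np.array([uv[0],uv[1],1.]); return -Rm.T@t,d
def onz(C,uv,z):
    o,d=ray(C,uv); return o+d*(z-o[2])/d[2]
def proj(C,P):
    K,Rm,t=C; p=K@(Rm@np.array(P,float)+t); return p[:2]/p[2]
def tri(rs):
    A=np.zeros((3,3));b=np.zeros(3)
    for o,d in rs:
        d=d/np.linalg.norm(d);M=np.eye(3)-np.outer(d,d);A+=M;b+=M@o
    return np.linalg.solve(A,b)
def save(n,img): cv2.imwrite('pics/'+n,img[:,:,::-1])
E
python3 - <<'E'
from h import *
for n in ('scene','top'):
    C=cam(n); save(n+'0.png',ctrl.capture(n))
    for t,z in (('tray',0),('cover_grip',.0695),('slot',.046),('holder_mid',.044),('mug',0),('bowl',0),('spice_pot',0)):
        for r in ctrl.landmark_of(t,n)[:2]: print(n,t,np.round(r['xy'],1),round(r['conf'],2),onz(C,r['xy'],z).round(4))
print(ctrl.observe())
E
```

```text
pics
scene tray [207.7 211. ] 0.86 [0.5814 0.1121 0.    ]
scene tray [324.7 169.2] 0.75 [ 0.5372 -0.3476 -0.    ]
scene cover_grip [199.2 201.9] 0.94 [0.5697 0.141  0.0695]
scene slot [203.1 220. ] 0.92 [0.5166 0.1569 0.046 ]
scene holder_mid [321.5 192.2] 0.66 [ 0.4192 -0.2262  0.044 ]
scene mug [288.1 160.6] 0.77 [ 0.6487 -0.2626  0.    ]
scene bowl [173.7 285.7] 0.95 [0.385  0.3177 0.    ]
scene spice_pot [328.1 168.6] 0.9 [ 0.5331 -0.3604  0.    ]
top tray [205.6 174.6] 0.95 [0.5892 0.1064 0.    ]
top cover_grip [190.1 173.6] 0.97 [0.5805 0.1458 0.0695]
top slot [186.3 194.6] 0.97 [0.5211 0.1601 0.046 ]
top holder_mid [316.4 224.8] 0.66 [ 0.4237 -0.2267  0.044 ]
top mug [324.3 152.7] 0.6 [ 0.6526 -0.2673  0.    ]
top bowl [140.4 243.1] 0.93 [0.3805 0.3062 0.    ]
top spice_pot [355.3 189.8] 0.8 [ 0.5329 -0.3588  0.    ]
{'clock': 0.8, 'joint_pos': array([ 1.1478026 ,  0.33317615,  0.03991312,  1.46536042, -0.01336713,
        1.34329491, -0.05853227]), 'qvel': array([ 0.00083919, -0.00267859,  0.00013481, -0.00165711, -0.00128759,
       -0.00025949, -0.00127381]), 'joint_torque': array([-7.43584360e-05, -6.56060386e+01,  1.33278407e+00, -4.04047859e+01,
       -5.98854083e-02,  3.49820231e-02,  1.72803357e-05]), 'tool_pos': array([ 0.20677597, -0.61622891,  0.1845809 ]), 'tcp_rot': array([3.14156404e+00, 2.59451694e-05, 3.23726383e-01]), 'force': array([0.73019001, 0.64369217, 0.51962424]), 'torque': array([ 0.00877816, -0.00043832,  0.03902106]), 'gripper_force': 0.0, 'grip_width': 0.08702759298593774}
```

Run:
```python
import cv2
a=cv2.imread('pics/top0.png')[110:290,110:380];cv2.imwrite('pics/topc.png',cv2.resize(a,None,fx=2.9,fy=2.9,interpolation=2))
a=cv2.imread('pics/scene0.png')[130:330,120:390];cv2.imwrite('pics/scenec.png',cv2.resize(a,None,fx=2.9,fy=2.9,interpolation=2))
```

```text
(no output)
```

View pics/topc.png

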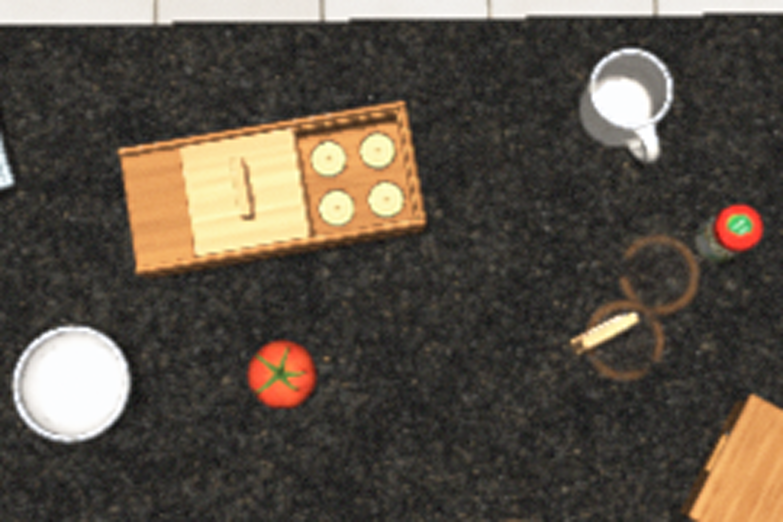

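View pics/scenec.png

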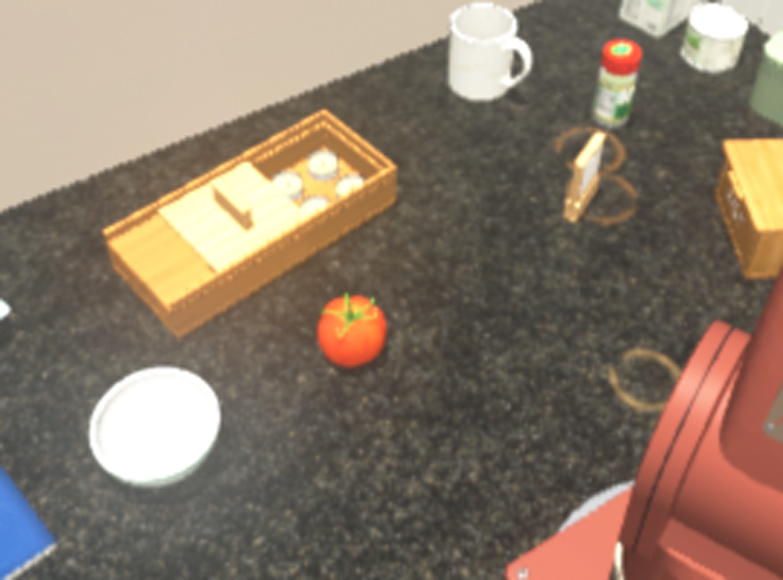

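The top view shows the tray at left, with the cover over the deck and its ridge at crop (243,187). The holder stands at crop (605,333), right of the tomato, with the jar and mug beyond it. The tray's top corners are at crop (120,150), (405,102), (425,228) and (138,272).

```bash
python3 - <<'E'
from h import *
C=cam('top')
f=lambda p:np.array(p)/2.9+110
P=[onz(C,f(p),.06)[:2] for p in ((120,150),(405,102),(425,228),(138,272))]
print(np.round(P,4),'ctr',np.mean(P,0))
v=P[0]-P[1]+P[3]-P[2]; yaw=np.arctan2(-v[0],v[1]); print('yaw',yaw)
a,b=onz(C,f((578,347)),.07),onz(C,f((637,317)),.088); print('holder',a,b,np.arctan2(-(a-b)[0],(a-b)[1]))
print('tomato',onz(C,f((282,375)),.03))
E
python3 -m inch '[0,0,0.09,0,0,0,-1, 0,0,0.09,0,0,0,-1, 0,0,0.09,0,0,0,-1, 0.2,0.38,0.09,0,0,-0.2,-1, 0.2,0.38,0.09,0,0,-0.2,-1, 0.2,0.38,0.09,0,0,-0.2,-1, 0.2,0.38,0.09,0,0,-0.2,-1, 0.2,0.38,0.09,0,0,-0.2,-1, 0.2,0.38,0.09,0,0,-0.2,-1, 0.2,0.38,0.09,0,0,-0.2,-1, 0.2,0.38,0.09,0,0,-0.2,-1, 0.2,0.38,0.09,0,0,-0.2,-1, 0.2,0.38,0.09,0,0,-0.2,-1, 0.2,0.38,0.09,0,0,-0.2,-1]'
```

```text
[[ 0.6204  0.2629]
 [ 0.6661 -0.0324]
 [ 0.5333 -0.0505]
 [ 0.4933  0.2429]] ctr [0.57828534 0.10575372]
yaw 0.1446833461324775
holder [ 0.4083221 -0.2014964  0.07     ] [ 0.43605637 -0.25883477  0.088     ] 0.4505186038708612
tomato [0.38719315 0.09950128 0.03      ]
clock: 1.97
tool_pos: [0.4098, -0.2299, 0.2752]
tcp_rot: [-3.141, -0.002, 0.174]
force: [0.3, 0.5, 0.1]
grip_width: 0.0872
gripper_force: 0.0
```

```bash
python3 - <<'E'
from h import *
C=cam('wrist'); save('w1.png',ctrl.capture('wrist'))
for t in ('holder_mid','spice_pot'):
  for r in ctrl.landmark_of(t,'wrist')[:2]: print(t,r['xy'],r['conf'],onz(C,r['xy'],.044))
E
python3 -m inch '[0.16,0.35,0,0,0,-0.03,-1, 0.16,0.35,0,0,0,-0.03,-1, 0.16,0.35,0,0,0,-0.03,-1, 0.16,0.35,0,0,0,-0.03,-1, 0.16,0.35,0,0,0,-0.03,-1, 0.16,0.35,0,0,0,-0.03,-1, 0.16,0.35,0,0,0,-0.03,-1, 0.16,0.35,0,0,0,-0.03,-1, 0.16,0.35,0,0,0,-0.03,-1, 0.16,0.35,0,0,0,-0.03,-1, 0.16,0.35,0,0,0,-0.03,-1, 0.16,0.35,0,0,0,-0.03,-1]'
python3 - <<'E'
from h import *
C=cam('wrist'); save('w2.png',ctrl.capture('wrist'))
for t,z in (('cover_grip',.0695),('slot',.046),('tray',0)):
  for r in ctrl.landmark_of(t,'wrist')[:1]: print(t,r['xy'],r['conf'],onz(C,r['xy'],z))
E
```

```text
holder_mid [262.7, 148.7] 0.78 [ 0.42461019 -0.23032731  0.044     ]
clock: 3.12
tool_pos: [0.5672, 0.1124, 0.2739]
tcp_rot: [3.141, 0.001, 0.142]
force: [-1.1, -0.0, -0.1]
grip_width: 0.087
gripper_force: 0.0
cover_grip [247.4, 149.1] 0.57 [0.58178156 0.1300314  0.0695    ]
slot [218.3, 184.7] 0.72 [0.52736943 0.16182805 0.046     ]
tray [268.8, 144.2] 0.93 [0.5830951  0.10265484 0.        ]
```

View pics/w1.png

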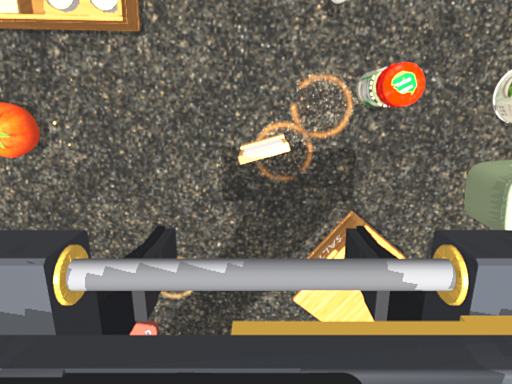

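View pics/w2.png

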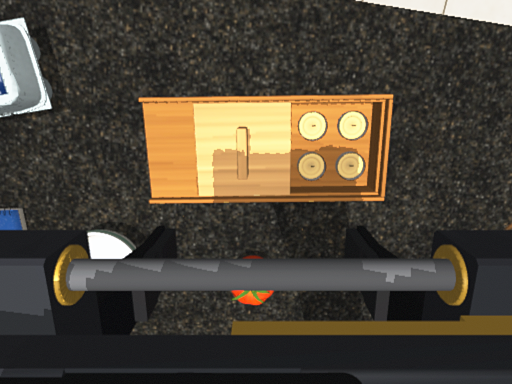

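Run:
```python
from h import *
C=cam('wrist'); print(ctrl.observe()['tool_pos'], 'cam', -C[1].T@C[2])
P=[onz(C,p,.06)[:2] for p in ((139,98),(393,95),(385,200),(150,202))]
print(np.round(P,4),'ctr',np.mean(P,0)); v=P[0]-P[1]+P[3]-P[2]; print('yaw',np.arctan2(-v[0],v[1]),[np.linalg.norm(P[i]-P[i-1]) for i in range(4)])
a,b=onz(C,(241.5,126),.0845),onz(C,(242,179),.0845); print('ridge',a,b,(a+b)/2,np.linalg.norm(a-b))
c=np.mean(P,0); y=.144
for i in (c,np.array([.5783,.1058])):
  d=((a+b)/2)[:2]-i; print('ridge in tray', d@[np.cos(y),np.sin(y)], d@[-np.sin(y),np.cos(y)])
# wrist pose 1
import types
c=ctrl.get_calibration('wrist'); print(np.round(c['mount'],3))
T=np.eye(4);T[:3,:3]=R.from_euler('xyz',[-3.141,-.002,.174]).as_matrix();T[:3,3]=[.4098,-.2299,.2752]
W=np.linalg.inv(T@np.array(c['mount'])); C1=(C[0],W[:3,:3],W[:3,3])
for y in (.3,.4,.5):
  u=np.array([-np.sin(y),np.cos(y)]);n=np.array([np.cos(y),np.sin(y)])
  for m in ((.4245,-.2295),):
    for z in (.088,0): print(y,z,[proj(C1,list(np.array(m)+s*.03*u+k*(.005 if z else .008)*n)+[z]).round() for s in (1,-1) for k in (1,-1)])
im=cv2.imread('pics/w1.png')[120:190,215:315];cv2.imwrite('pics/w1c.png',cv2.resize(im,None,fx=7,fy=7,interpolation=2))
```

```text
[0.56694519 0.11149781 0.27470186] cam [0.63743796 0.12178165 0.47516309]
[[ 0.6225  0.2632]
 [ 0.6671 -0.0322]
 [ 0.5403 -0.0529]
 [ 0.4964  0.2435]] ctr [0.58155998 0.10539988]
yaw 0.14852686933154371 [np.float64(0.12763397130839743), np.float64(0.29877023687122356), np.float64(0.12852696865841579), np.float64(0.29963949759519015)]
ridge [0.60879394 0.13867139 0.0845    ] [0.54795326 0.13048699 0.0845    ] [0.5783736  0.13457919 0.0845    ] 0.06138870499945629
ridge in tray 0.0010339148308282878 0.029334560778263307
ridge in tray 0.0042027328891364145 0.02847076193034315
[[-0.001 -0.965 -0.262  0.071]
 [ 1.    -0.001  0.    -0.   ]
 [-0.001 -0.262  0.965 -0.2  ]
 [ 0.     0.     0.     1.   ]]
0.3 0.088 [array([236., 153.]), array([237., 161.]), array([288., 146.]), array([289., 155.])]
0.3 0 [array([240., 142.]), array([241., 153.]), array([283., 136.]), array([284., 148.])]
0.4 0.088 [array([236., 155.]), array([238., 164.]), array([287., 143.]), array([289., 152.])]
0.4 0 [array([240., 144.]), array([242., 155.]), array([282., 134.]), array([284., 145.])]
0.5 0.088 [array([236., 158.]), array([239., 166.]), array([286., 141.]), array([289., 149.])]
0.5 0 [array([240., 146.]), array([244., 157.]), array([281., 132.]), array([284., 143.])]
```

View pics/w1c.png

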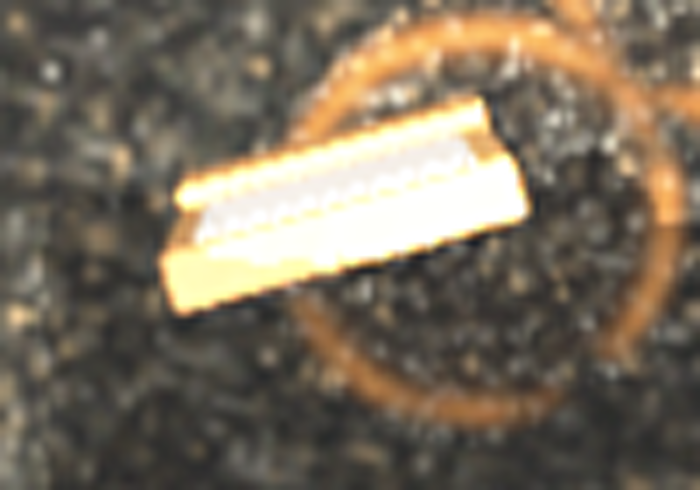

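Refined: the ridge centre is about (0.578, 0.135), the tray yaw about 0.147, the cover about 114 mm open. The holder is near (0.4245, -0.232) with yaw about 0.44. Next I grip the ridge.

```bash
python3 -m inch '[0.011,0.021,-0.1,0,0,0.006,-1, 0.011,0.021,-0.1,0,0,0.006,-1, 0.011,0.021,-0.1,0,0,0.006,-1, 0.011,0.021,-0.21,0,0,0.006,-1, 0.011,0.021,-0.21,0,0,0.006,-1, 0.011,0.021,-0.21,0,0,0.006,-1, 0.011,0.021,-0.21,0,0,0.006,-1, 0.011,0.021,-0.21,0,0,0.006,-1, 0.011,0.021,-0.213,0,0,0.006,1, 0.011,0.021,-0.213,0,0,0.006,1, 0.011,0.021,-0.213,0,0,0.006,1, 0.011,0.021,-0.213,0,0,0.006,1, 0.011,0.021,-0.213,0,0,0.006,1, 0.011,0.021,-0.213,0,0,0.006,1, 0.011,0.021,-0.213,0,0,0.006,1, 0.011,0.021,-0.213,0,0,0.006,1]' 15
```

```text
clock: 4.65
tool_pos: [0.5778, 0.1348, 0.0616]
tcp_rot: [-3.142, -0.0, 0.148]
force: [0.3, 0.7, 0.2]
grip_width: 0.0417
gripper_force: 0.0
```

```bash
python3 -m inch '[0,0,0,0,0,0,1, 0,0,0,0,0,0,1, 0,0,0,0,0,0,1, 0,0,0,0,0,0,1, 0,0,0,0,0,0,1, 0,0,0,0,0,0,1, 0,0,0,0,0,0,1, 0,0,0,0,0,0,1]' 15
```

```text
clock: 5.32
tool_pos: [0.5778, 0.1348, 0.0615]
tcp_rot: [-3.142, 0.0, 0.148]
force: [-0.8, -0.8, -0.6]
grip_width: 0.0007
gripper_force: 0.0
```

Run:
```python
from h import *
a=ctrl.capture('wrist'); b=ctrl.capture('top'); s=ctrl.capture('scene')
print(ctrl.observe()['grip_width'],ctrl.observe()['tcp_rot'])
save('c.png',np.vstack([np.hstack([cv2.resize(b[130:230,130:270],(392,280)),cv2.resize(s[160:260,140:280],(392,280))]),cv2.resize(a,(784,300))[:, :]]))
for n in ('top','scene'):
  C=cam(n); ctrl.capture(n)
  for r in ctrl.landmark_of('cover_grip',n)[:1]: print(r['xy'],r['conf'],onz(C,r['xy'],.0695))
```

```text
6.0560651986660925e-05 [-3.14154645e+00  2.57424995e-06  1.47793741e-01]
[358.8, 190.8] 0.67 [ 0.52004948 -0.35204146  0.0695    ]
```

View pics/c.png

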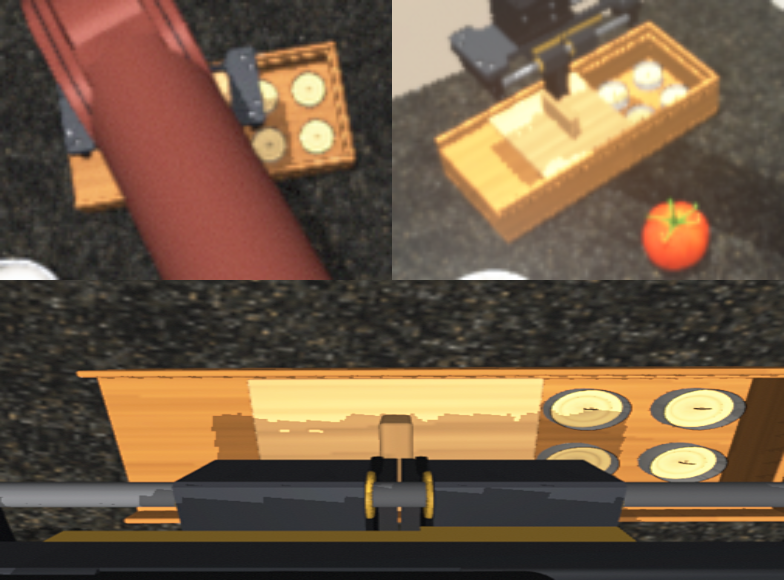

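Run:
```python
from h import *
C=cam('wrist');s=ctrl.observe();print(s['tool_pos'],s['force'],s['grip_width'],'tcp px',proj(C,s['tool_pos']))
print('ridge far end', onz(C,(259,173),.0845))
S=cam('scene')
for p in (s['tool_pos'],s['tool_pos']+[0,0,.05],[.608,.139,.0845],[.548,.13,.0845]): print((proj(S,p)-[140,160])*2.8+[392,0])
im=cv2.imread('pics/c.png')[40:190,480:680]
w=ctrl.capture('wrist')[150:330,180:350]; w=cv2.resize(w,None,fx=2.4,fy=2.4,interpolation=2)
sc=cv2.resize(ctrl.capture('scene')[150:230,160:250],None,fx=4.2,fy=5.4,interpolation=2)[:432]
save('d.png',np.hstack([w,np.pad(sc,((0,432-sc.shape[0]),(0,0),(0,0)))])[:, :800])
```

```text
[0.57776507 0.13478931 0.06153634] [0.83787088 0.5904193  0.35813743] 0.0009450875899152636 tcp px [260.53392686 220.20330955]
ridge far end [0.61206464 0.14070964 0.0845    ]
[560.30114241 115.69732163]
[555.76827236  83.69586664]
[542.74189131  86.35811984]
[574.50433893 116.100946  ]
```

View pics/d.png

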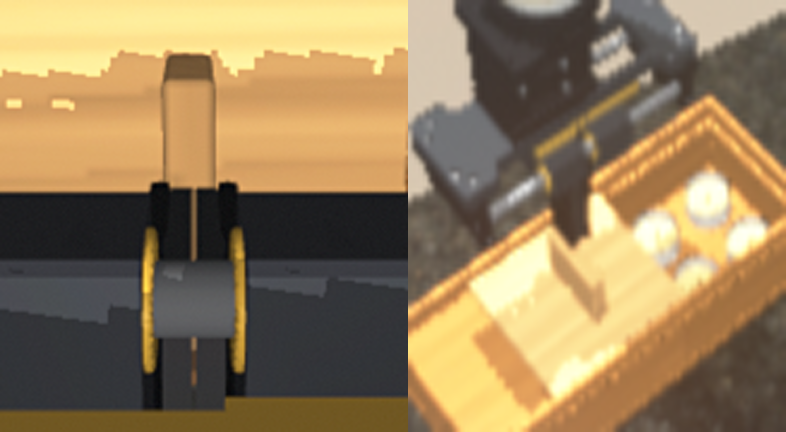

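The closed fingers appear to sit above the ridge top rather than around it. I'll check by contact, lowering a few mm.

```bash
python3 -m inch '[0,0,-0.002,0,0,0,1, 0,0,-0.002,0,0,0,1, 0,0,-0.004,0,0,0,1, 0,0,-0.004,0,0,0,1]' 15
python3 - <<'E'
from h import *
C=cam('wrist');print(C[0]); s=ctrl.observe()
for dz in (0,.01,.02,.03):
  for k in (-.0095,.0095): print(dz,k,proj(C,s['tool_pos']+[k,0,dz]))
T=cam('top')
print('scene tip px', [proj(cam('scene'),s['tool_pos']+[0,0,dz]).round(1) for dz in (0,.01,.02,.03)])
E
```

```text
clock: 6.1
tool_pos: [0.5776, 0.1347, 0.0571]
tcp_rot: [-3.142, 0.001, 0.148]
force: [-0.6, 0.9, -0.4]
grip_width: 0.0003
gripper_force: 0.0
[[339.23804538   0.         260.31092048]
 [  0.         339.23804538 194.16690864]
 [  0.           0.           1.        ]]
0 -0.0095 [258.33963365 234.24096631]
0 0.0095 [262.78031839 205.83501898]
0.01 -0.0095 [258.2554751  240.47277466]
0.01 0.0095 [262.9083294  210.85003928]
0.02 -0.0095 [258.16299978 247.32042647]
0.02 0.0095 [263.04931859 216.37349843]
0.03 -0.0095 [258.06091079 254.87995576]
0.03 0.0095 [263.20536498 222.48684599]
scene tip px [array([200.3, 202.3]), array([200. , 200.1]), array([199.7, 197.9]), array([199.3, 195.6])]
```

```bash
python3 -m inch '[0,0,-0.002,0,0,0,1, 0,0,-0.003,0,0,0,1, 0,0,-0.003,0,0,0,1]' 15;  python3 -m inch '[0,0,-0.001,0,0,0,1, 0,0,-0.002,0,0,0,1, 0,0,-0.002,0,0,0,1]' 15
python3 - <<'E'
from h import *
w=ctrl.capture('wrist')[130:330,160:360]; w=cv2.resize(w,(400,400),interpolation=2)
sc=cv2.resize(ctrl.capture('scene')[160:240,160:240],(400,400),interpolation=2)
save('e.png',np.hstack([w,sc])); print(ctrl.observe()['force'])
E
```

```text
clock: 6.35
tool_pos: [0.5776, 0.1347, 0.0542]
tcp_rot: [-3.142, 0.0, 0.148]
force: [0.0, 0.2, -0.0]
grip_width: 0.0007
gripper_force: 0.0
clock: 6.6
tool_pos: [0.5777, 0.1348, 0.0523]
tcp_rot: [-3.142, 0.0, 0.148]
force: [-0.3, 0.1, 0.0]
grip_width: 0.0006
gripper_force: 0.0
[ 0.49544395  0.16856951 -0.56581688]
```

View pics/e.png

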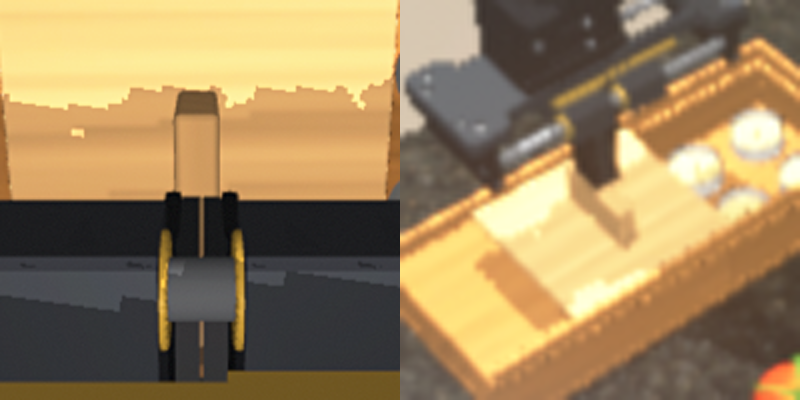

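```bash
for i in 1 2 3; do python3 -m inch '[0,0,-0.001,0,0,0,1, 0,0,-0.002,0,0,0,1]' 15 | egrep 'tool|force'; done
```

```text
tool_pos: [0.5779, 0.1348, 0.0506]
force: [0.1, -0.2, 0.0]
gripper_force: 0.0
tool_pos: [0.5777, 0.1348, 0.0484]
force: [-0.5, -0.7, 0.6]
gripper_force: 0.0
tool_pos: [0.5779, 0.1348, 0.0469]
force: [-5.6, -2.2, 14.8]
gripper_force: 7.2
```

Contact came at reported z ≈ 0.0475, where the ridge top is 0.0845. So the real finger tips sit about 37 mm short of the reported TCP, and I'll allow for that offset.

```bash
python3 -m inch '[0,0,0.02,0,0,0,-0.2, 0,0,0.02,0,0,0,-0.2, 0,0,0.02,0,0,0,-0.2, 0,0,0.02,0,0,0,-0.2, 0,0,0.02,0,0,0,-0.2, 0,0,0.02,0,0,0,-0.2, 0,0,0.02,0,0,0,-0.2, 0,0,0.02,0,0,0,-0.2, 0,0,0.02,0,0,0,-0.2, 0,0,0.02,0,0,0,-0.2]' 15
python3 -m inch '[0,0,-0.02,0,0,0,-0.2, 0,0,-0.03,0,0,0,-0.2, 0,0,-0.036,0,0,0,-0.2, 0,0,-0.041,0,0,0,-0.2, 0,0,-0.041,0,0,0,-0.2]'
```

```text
clock: 8.03
tool_pos: [0.5777, 0.1348, 0.0664]
tcp_rot: [-3.142, 0.0, 0.148]
force: [1.3, -0.7, 0.7]
grip_width: 0.051
gripper_force: 0.0
clock: 8.45
tool_pos: [0.5771, 0.1347, 0.0245]
tcp_rot: [-3.142, 0.002, 0.148]
force: [0.7, -0.7, -0.1]
grip_width: 0.0523
gripper_force: 0.0
```

```bash
python3 -m inch '[0,0,0,0,0,0,1, 0,0,0,0,0,0,1, 0,0,0,0,0,0,1, 0,0,0,0,0,0,1, 0,0,0,0,0,0,1, 0,0,0,0,0,0,1, 0,0,0,0,0,0,1, 0,0,0,0,0,0,1, 0,0,0,0,0,0,1, 0,0,0,0,0,0,1]' 15
```

```text
clock: 9.28
tool_pos: [0.5778, 0.1349, 0.0257]
tcp_rot: [-3.142, -0.0, 0.148]
force: [0.8, -0.1, 1.3]
grip_width: 0.0119
gripper_force: 15.0
```

Gripped on the ridge (11.9 mm). Now I slide the cover about 105 mm toward shut.

```bash
python3 -m inch '[0.003,-0.02,0,0,0,0,1, 0.006,-0.04,0,0,0,0,1, 0.009,-0.06,0,0,0,0,1, 0.012,-0.08,0,0,0,0,1, 0.0155,-0.104,0,0,0,0,1, 0.0155,-0.104,0,0,0,0,1]'
python3 -m inch '[0.0006,-0.004,0,0,0,0,1, 0.0006,-0.004,0,0,0,0,1, 0.0006,-0.004,0,0,0,0,1]'|egrep 'tool|force'
python3 -m inch '[0.0006,-0.004,0,0,0,0,1, 0.0006,-0.004,0,0,0,0,1, 0.0006,-0.004,0,0,0,0,1]'|egrep 'tool|force'
```

```text
clock: 9.78
tool_pos: [0.595, 0.0251, 0.0257]
tcp_rot: [3.139, -0.001, 0.142]
force: [2.9, -2.2, -1.6]
grip_width: 0.0121
gripper_force: 15.0
tool_pos: [0.5946, 0.027, 0.0257]
force: [5.5, -0.6, -3.5]
gripper_force: 15.0
tool_pos: [0.5952, 0.0239, 0.0257]
force: [5.4, -0.0, -2.0]
gripper_force: 15.0
```

```bash
for i in 1 2 3; do python3 -m inch '[0.0003,-0.002,0,0,0,0,1, 0.0003,-0.002,0,0,0,0,1, 0.0003,-0.002,0,0,0,0,1]'|egrep 'tool|^force'; done
```

```text
tool_pos: [0.5952, 0.0239, 0.0257]
force: [5.4, 5.5, -3.1]
tool_pos: [0.5951, 0.0239, 0.0257]
force: [4.1, 10.1, -2.3]
tool_pos: [0.5951, 0.0239, 0.0257]
force: [3.9, 15.0, -1.5]
```

The cover is against its stop: position frozen while force rises. Now release and lift, then look at the bared slot.

```bash
python3 -m inch '[0,0.0045,0,0,0,0,1, 0,0.0045,0,0,0,0,1, 0,0.0045,0,0,0,0,-0.2, 0,0.0045,0,0,0,0,-0.2, 0,0.0045,0,0,0,0,-0.2, 0,0.0045,0,0,0,0,-0.2, 0,0.0045,0,0,0,0,-0.2]' |egrep 'tool|width|^force'
python3 -m inch '[0,0,0.04,0,0,0,-1, -0.02,0.03,0.08,0,0,0,-1, -0.05,0.06,0.12,0,0,0,-1, -0.05,0.06,0.16,0,0,0,-1, -0.05,0.06,0.2,0,0,0,-1, -0.05,0.06,0.22,0,0,0,-1, -0.05,0.06,0.22,0,0,0,-1, -0.05,0.06,0.22,0,0,0,-1, -0.05,0.06,0.22,0,0,0,-1, -0.05,0.06,0.22,0,0,0,-1]'
python3 - <<'E'
from h import *
C=cam('wrist'); s=ctrl.observe(); w=ctrl.capture('wrist'); save('w3.png',w); np.save('C3.npy',np.c_[C[0],C[1],C[2]])
print(s['tool_pos'],s['tcp_rot'])
for t,z in (('cover_grip',.0695),('slot',.046),('tray',0)):
  for r in ctrl.landmark_of(t,'wrist')[:1]: print(t,r['xy'],r['conf'],onz(C,r['xy'],z))
save('w3c.png',cv2.resize(w[60:240,100:420],(800,450),interpolation=2))
E
```

```text
tool_pos: [0.5952, 0.0207, 0.0254]
force: [-0.3, 0.6, -0.2]
grip_width: 0.0376
clock: 12.45
tool_pos: [0.5447, 0.0807, 0.2441]
tcp_rot: [-3.142, 0.002, 0.147]
force: [-0.1, -0.1, -0.6]
grip_width: 0.0866
gripper_force: 0.0
[0.54470875 0.08067348 0.24407042] [-3.14153000e+00  2.37968552e-03  1.47211781e-01]
cover_grip [320.8, 134.1] 0.76 [0.59100919 0.02072235 0.0695    ]
slot [195.3, 169.6] 0.78 [0.52651762 0.15648444 0.046     ]
tray [245.8, 124.9] 0.73 [0.583915   0.10532014 0.        ]
```

View pics/w3c.png

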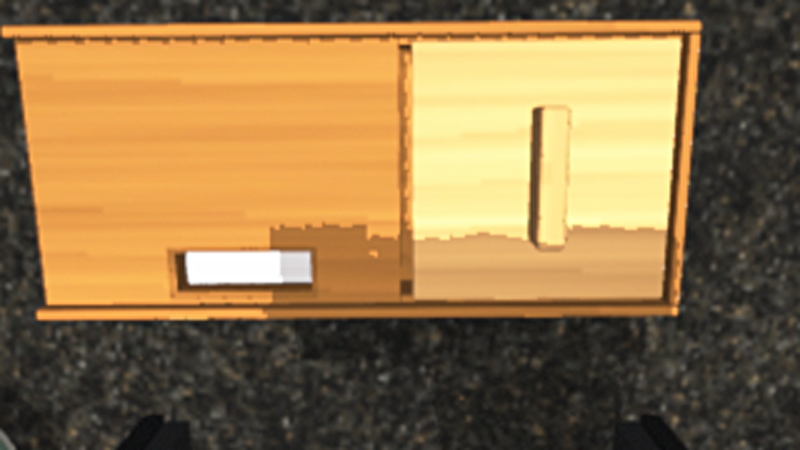

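Run:
```python
from h import *
M=np.load('C3.npy'); C=(M[:,:3],M[:,3:6],M[:,6])
f=lambda p:np.array(p)/2.5+[100,60]
q=[onz(C,f(p),.046)[:2] for p in ((169,248),(317,248),(314,297),(171,298))]
print('slot',np.round(q,4),np.mean(q,0),[np.linalg.norm(q[i]-q[i-1]).round(4) for i in range(4)])
v=q[0]-q[1]+q[3]-q[2];print('yaw',np.arctan2(-v[0],v[1]))
P=[onz(C,f(p),.06)[:2] for p in ((2,26),(703,21),(680,315),(37,319))]
print(np.round(P,4),np.mean(P,0),[np.linalg.norm(P[i]-P[i-1]).round(4) for i in range(4)])
v=P[0]-P[1]+P[3]-P[2];print('yaw',np.arctan2(-v[0],v[1]))
r=[onz(C,f(p),.0845)[:2] for p in ((541,107),(571,107),(566,246),(537,246))];print('ridge',np.mean(r,0))
rt=np.array([.5951,.0225]); sl=np.mean(q,0)
for y in (.147,):
  c,s=np.cos(y),np.sin(y); ctr=rt-np.array([0*c+.085*s,-.085*c]); print('tray ctr from ridge',ctr)
  for o in (ctr,np.mean(P,0)): d=sl-o; print('slot in tray',d@[c,s],d@[-s,c])
```

```text
slot [[0.5342 0.1901]
 [0.5444 0.1208]
 [0.5206 0.1194]
 [0.5101 0.1874]] [0.52734009 0.15441046] [np.float64(0.0243), np.float64(0.0701), np.float64(0.0239), np.float64(0.0688)]
yaw 0.14932710664331905
[[ 0.6223  0.2643]
 [ 0.6678 -0.0315]
 [ 0.5402 -0.0517]
 [ 0.4947  0.2452]] [0.58126291 0.10656655] [np.float64(0.1291), np.float64(0.2993), np.float64(0.1292), np.float64(0.3004)]
yaw 0.1523979454338361
ridge [0.59505523 0.02342052]
tray ctr from ridge [0.58264995 0.10658327]
slot in tray -0.047708041371967484 0.055412668898151184
slot in tray -0.04633350905234924 0.055226051220016614
```

```bash
python3 -m inch '[-0.12,-0.312,0.03,0,0,-1,-1, -0.12,-0.312,0.03,0,0,-1,-1, -0.12,-0.312,0.03,0,0,-1,-1, -0.12,-0.312,0.03,0,0,-1,-1, -0.12,-0.312,0.03,0,0,-1,-1, -0.12,-0.312,0.03,0,0,-1,-1, -0.12,-0.312,0.03,0,0,-1,-1, -0.12,-0.312,0.03,0,0,-1,-1, -0.12,-0.312,0.03,0,0,-1,-1, -0.12,-0.312,0.03,0,0,-1,-1, -0.12,-0.312,0.03,0,0,-1,-1]' | egrep 'tool|rot'
python3 -m inch '[0,0,0,0,0,-0.63,-1, 0,0,0,0,0,-0.63,-1, 0,0,0,0,0,-0.63,-1, 0,0,0,0,0,-0.63,-1, 0,0,0,0,0,-0.63,-1, 0,0,0,0,0,-0.63,-1, 0,0,0,0,0,-0.63,-1, 0,0,0,0,0,-0.63,-1, 0,0,0,0,0,-0.63,-1]'
python3 - <<'E'
from h import *
C=cam('wrist'); s=ctrl.observe(); w=ctrl.capture('wrist'); save('w4.png',w); np.save('C4.npy',np.c_[C[0],C[1],C[2]])
print(s['tool_pos'],s['tcp_rot'],s['joint_pos'].round(2))
p=proj(C,[.4245,-.232,.088]);print(p)
for r in ctrl.landmark_of('holder_mid','wrist')[:1]: print(r['xy'],r['conf'],onz(C,r['xy'],.044))
u,v=map(int,p); u0=max(0,u-80);v0=max(0,v-60); print(u0,v0); save('w4c.png',cv2.resize(w[v0:v0+120,u0:u0+160],(800,600),interpolation=2))
E
```

```text
tool_pos: [0.4254, -0.2303, 0.2751]
tcp_rot: [-3.141, 0.001, -0.638]
clock: 14.32
tool_pos: [0.4255, -0.2304, 0.2755]
tcp_rot: [-3.142, 0.0, -1.13]
force: [0.5, 0.4, 0.1]
grip_width: 0.0872
gripper_force: 0.0
[ 0.4255116  -0.23041129  0.27550558] [-3.14155369e+00  9.28849247e-05 -1.12995292e+00] [ 0.76 -0.02 -0.34  1.69 -0.01  1.47 -2.29]
[261.53848438 165.16632418]
[262.8, 160.8] 0.96 [ 0.42190289 -0.23069289  0.044     ]
181 105
```

View pics/w4c.png

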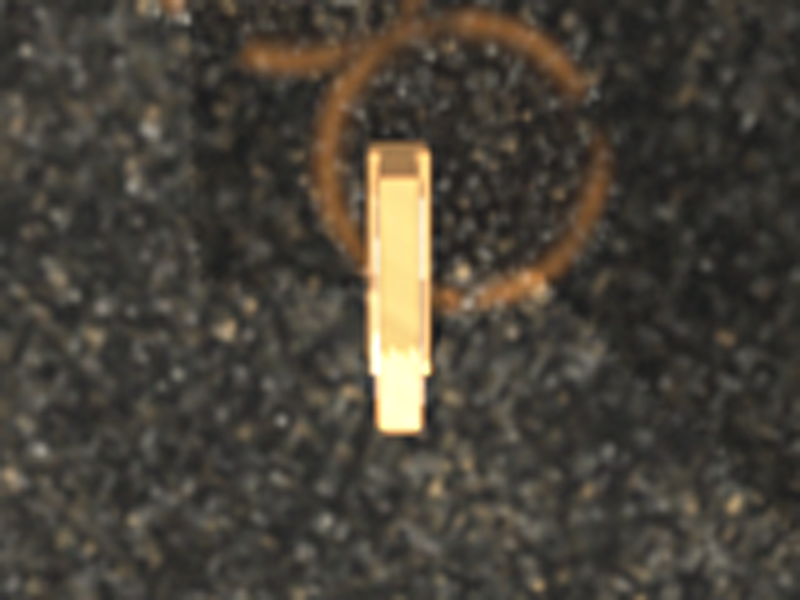

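The holder sits exactly aligned in the view, so its yaw is about 0.44. Joint 7 would run out of range at the slot from this side, so I turn half a turn to yaw 2.01 before grasping.

```bash
for i in 1 2 3; do python3 -m inch '[0,0,0,0,0,1,-1, 0,0,0,0,0,1,-1, 0,0,0,0,0,1,-1, 0,0,0,0,0,1,-1, 0,0,0,0,0,1,-1, 0,0,0,0,0,1,-1, 0,0,0,0,0,1,-1]' |grep rot; done
python3 -m inch '[-0.001,-0.001,0,0,0,1,-1, -0.001,-0.001,0,0,0,1,-1, -0.001,-0.001,0,0,0,1,-1, -0.001,-0.001,0,0,0,1,-1, -0.001,-0.001,0,0,0,1,-1, -0.001,-0.001,0,0,0,1,-1, -0.001,-0.001,0,0,0,1,-1, -0.001,-0.001,0,0,0,1,-1]'
python3 - <<'E'
from h import *
C=cam('wrist'); s=ctrl.observe(); w=ctrl.capture('wrist'); save('w5.png',w)
print(s['tool_pos'],s['tcp_rot'],s['joint_pos'].round(2))
for r in ctrl.landmark_of('holder_mid','wrist')[:1]: print(r['xy'],r['conf'],onz(C,r['xy'],.044))
u,v=map(int,proj(C,[.4241,-.2311,.088])); print(u,v)
g=cv2.cvtColor(w,cv2.COLOR_RGB2HSV); m=((g[...,2]>190)&(g[...,0]<30)).astype(np.uint8); x0,y0=u-25,v-45
m=m[y0:v+45,x0:u+25]; n,l,st,c=cv2.connectedComponentsWithStats(m); k=1+np.argmax(st[1:,4]); print(st[k]+[x0,y0,0,0,0],c[k]+[x0,y0])
ys,xs=np.where(l==k); print('axis',cv2.minAreaRect(np.c_[xs,ys].astype(np.float32)))
E
```

```text
tcp_rot: [-3.142, -0.0, -0.339]
tcp_rot: [-3.142, 0.0, 0.447]
tcp_rot: [-3.142, -0.0, 1.232]
clock: 16.83
tool_pos: [0.4244, -0.2317, 0.2755]
tcp_rot: [-3.142, 0.0, 2.012]
force: [-0.8, 0.1, 0.1]
grip_width: 0.0869
gripper_force: 0.0
[ 0.42437809 -0.23172813  0.27552693] [-3.14155779e+00  8.48049653e-06  2.01156936e+00] [ 0.72 -0.03 -0.3   1.69 -0.01  1.47  0.86]
[265.1, 158.5] 0.64 [ 0.42885322 -0.22773671  0.044     ]
260 165
[255 134  13  57 368] [260.68206522 163.83695652]
axis ((26.0, 42.0), (56.0, 12.0), 90.0)
```

```bash
python3 -m inch '[0,0,-0.24,0,0,0,-1, 0,0,-0.24,0,0,0,-1, 0,0,-0.24,0,0,0,-1, 0,0,-0.24,0,0,0,-1, 0,0,-0.24,0,0,0,-1, 0,0,-0.24,0,0,0,-1, 0,0,-0.248,0,0,0,-1, 0,0,-0.248,0,0,0,-1]'|egrep 'tool|^force'
python3 -m inch '[0,0,-0.005,0,0,0,-1, 0,0,-0.01,0,0,0,-1, 0,0,-0.015,0,0,0,-1, 0,0,-0.015,0,0,0,-1]'|egrep 'tool|^force'
```

```text
tool_pos: [0.4228, -0.2308, 0.0258]
force: [0.1, 0.3, -0.3]
tool_pos: [0.4248, -0.232, 0.0129]
force: [-0.2, 0.4, -0.3]
```

```bash
python3 -m inch '[0,0,0,0,0,0,1, 0,0,0,0,0,0,1, 0,0,0,0,0,0,1, 0,0,0,0,0,0,1, 0,0,0,0,0,0,1, 0,0,0,0,0,0,1, 0,0,0,0,0,0,1, 0,0,0,0,0,0,1, 0,0,0,0,0,0,1, 0,0,0,0,0,0,1, 0,0,0,0,0,0,1, 0,0,0,0,0,0,1, 0,0,0,0,0,0,1, 0,0,0,0,0,0,1, 0,0,0,0,0,0,1, 0,0,0,0,0,0,1, 0,0,0,0,0,0,1, 0,0,0,0,0,0,1]' 40
python3 -m inch '[0,0,0,0,0,0,1, 0,0,0,0,0,0,1, 0,0,0,0,0,0,1, 0,0,0,0,0,0,1]' 40
```

```text
clock: 19.43
tool_pos: [0.4244, -0.2317, 0.0125]
tcp_rot: [-3.142, -0.0, 2.009]
force: [-0.5, -0.4, -0.8]
grip_width: 0.0097
gripper_force: 40.1
clock: 19.77
tool_pos: [0.4244, -0.2317, 0.0125]
tcp_rot: [-3.142, -0.0, 2.009]
force: [1.0, 0.7, -0.4]
grip_width: 0.0099
gripper_force: 40.1
```

Holder gripped at 9.9 mm. Lift and carry it above the slot.

```bash
python3 -m inch '[0,0,0.04,0,0,0,1, 0,0,0.08,0,0,0,1, 0,0,0.12,0,0,0,1, 0,0,0.13,0,0,0,1, 0.1026,0.386,0.13,0,0,-0.368,1, 0.1026,0.386,0.13,0,0,-0.368,1, 0.1026,0.386,0.13,0,0,-0.368,1, 0.1026,0.386,0.13,0,0,-0.368,1, 0.1026,0.386,0.13,0,0,-0.368,1, 0.1026,0.386,0.13,0,0,-0.368,1, 0.1026,0.386,0.13,0,0,-0.368,1, 0.1026,0.386,0.13,0,0,-0.368,1, 0.1026,0.386,0.13,0,0,-0.368,1, 0.1026,0.386,0.13,0,0,-0.368,1, 0.1026,0.386,0.13,0,0,-0.368,1, 0.1026,0.386,0.13,0,0,-0.368,1, 0.1026,0.386,0.13,0,0,-0.368,1, 0.1026,0.386,0.13,0,0,-0.368,1, 0.1026,0.386,0.13,0,0,-0.368,1, 0.1026,0.386,0.13,0,0,-0.368,1]'
python3 - <<'E'
from h import *
C=cam('wrist'); w=ctrl.capture('wrist'); save('w6.png',w); s=ctrl.observe(); print(s['tool_pos'],s['tcp_rot'],s['joint_pos'].round(2))
print('expect slot px',proj(C,[.527,.1543,.046]))
for t,z in (('slot',.046),('tray',0),('cover_grip',.0695)):
  for r in ctrl.landmark_of(t,'wrist')[:1]: print(t,r['xy'],r['conf'],onz(C,r['xy'],z))
E
```

```text
clock: 21.43
tool_pos: [0.5271, 0.153, 0.1426]
tcp_rot: [3.141, 0.001, 1.718]
force: [-0.1, -0.2, -0.5]
grip_width: 0.0099
gripper_force: 40.1
[0.52708409 0.15326236 0.14263273] [3.14144943e+00 4.79495255e-04 1.71865723e+00] [ 0.23  0.22 -0.67  1.74  0.14  1.23 -0.33]
expect slot px [260.74684925 182.92407788]
slot [260.3, 180.3] 0.69 [0.52625024 0.15663443 0.046     ]
tray [304.5, 221.8] 0.95 [0.58127502 0.10801437 0.        ]
```

```bash
python3 -m inch '[0,0.001,-0.03,0,0,0,1, 0,0.001,-0.055,0,0,0,1, 0,0.001,-0.07,0,0,0,1, 0,0.001,-0.078,0,0,0,1, 0,0.001,-0.084,0,0,0,1, 0,0.001,-0.084,0,0,0,1]'|egrep 'tool|^force'
python3 -m inch '[0,0,-0.002,0,0,0,1, 0,0,-0.004,0,0,0,1, 0,0,-0.004,0,0,0,1]'|egrep 'tool|^force'
```

```text
tool_pos: [0.5267, 0.1552, 0.058]
force: [-0.1, -0.7, 0.2]
tool_pos: [0.5274, 0.1554, 0.055]
force: [-0.5, 0.6, 0.4]
```

```bash
for i in 1 2; do python3 -m inch '[0,0,-0.002,0,0,0,1, 0,0,-0.004,0,0,0,1, 0,0,-0.006,0,0,0,1, 0,0,-0.006,0,0,0,1]'|egrep 'tool|^force'; done
```

```text
tool_pos: [0.5268, 0.1552, 0.0482]
force: [0.1, 0.3, -1.4]
tool_pos: [0.5267, 0.1552, 0.042]
force: [-0.8, -0.4, -1.1]
```

```bash
for i in 1 2 3 4; do python3 -m inch '[0,0,-0.001,0,0,0,1, 0,0,-0.002,0,0,0,1, 0,0,-0.002,0,0,0,1]'|egrep 'tool|^force'; done
```

```text
tool_pos: [0.5271, 0.1554, 0.0406]
force: [0.0, -0.3, -0.4]
tool_pos: [0.5271, 0.1554, 0.0386]
force: [-0.9, 0.2, 3.5]
tool_pos: [0.5272, 0.1554, 0.0366]
force: [-0.4, -0.2, 3.1]
tool_pos: [0.5272, 0.1554, 0.0345]
force: [-0.2, 0.8, 4.4]
```

Spring contact is at z ≈ 0.0405, as expected. I press on until it reaches the stop.

```bash
for i in 1 2; do python3 -m inch '[0,0,-0.0005,0,0,0,1, 0,0,-0.001,0,0,0,1, 0,0,-0.001,0,0,0,1]'|egrep 'tool|^force'; done
```

```text
tool_pos: [0.5273, 0.1555, 0.0344]
force: [-3.7, -0.7, 12.4]
tool_pos: [0.5274, 0.1555, 0.0343]
force: [-6.8, -2.9, 22.8]
```

```bash
python3 -m inch '[0,0,0,0,0,0,1, 0,0,0,0,0,0,1, 0,0,0,0,0,0,1, 0,0,0,0,0,0,1, 0,0,0,0,0,0,1, 0,0,0,0,0,0,1]'
python3 - <<'E'
from h import *
print(ctrl.sign_off())
E
```

```text
clock: 25.05
tool_pos: [0.5274, 0.1555, 0.0343]
tcp_rot: [3.141, 0.001, 1.72]
force: [-6.6, -1.8, 22.0]
grip_width: 0.0097
gripper_force: 40.1
the job is handed in; nothing more can be done
None
```

I slid the cover shut against its end stop, pressed the label holder down to the spring's stop in the slot, and signed off at 25 s still gripping it at 40 N with about 22 N of downward push; the hand-in returned no verdict.

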